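# Take the one-cup coffee brewer apart for washing

## Task

Take the coffee brewer apart for washing, in the reverse order of its assembly: flip its hinged lid up until it stays open by itself, lift the mesh filter out by its loop handle and stand it upright on the draining tray, and only then lift out the filter holder by its front tab and stand it upright on the tray next to the filter. Finally flip the empty brewer's lid shut again. Set the two parts down rather than dropping them, and leave the mugs, the cup on the tray and everything else where they are.

Things in the scene. Friction and masses are not known exactly. Their poses are not given: they have to be found in the camera images.
- brewer: one-cup drip coffee brewer, black with a steel band, fixed. Origin on the worktop under the axis of the filter bay; x from its front to its back, y to its left, z up. In mm: foot x -95 to 150, y +-70, z 0 to 24; head x -70 to 61, y +-70, z 112 to 196; column behind it to x 147, top z 189. Bay inside the head: x -62 to 53, y +-53, floor z 128; thumb notch in its front wall y +-42, down to z 160
- lid (a joint): lid angle, rad: 0 shut, grows as it opens upward about a level hinge at the rear of the bay, stop at 1.95. The lid (150 g, lightly damped, no latch) falls shut by itself (about 1 s) from below 1.3 and falls back onto its stop, where it rests open, from above 1.4. A hollow shell 140 mm wide, 130 mm from hinge to front, its outer face 25 mm above the hinge axis when shut, plus the front lip
- lid_hinge (a point): middle of the lid's hinge axis (which runs along the brewer's y), at x 60, z 198 mm in the brewer's frame; fixed to the brewer
- lid_lip (a point): middle of the underside of the lid's front lip, 141 mm in front of the hinge axis; moves with the lid, axes as the brewer's when shut. The lip is a flat tongue, 70 mm wide (y), 6 mm thick, from 130 to 150 mm in front of the hinge; when shut its underside is at hinge height and it overhangs the head's front by 20 mm, free air below it
- filter: permanent mesh filter (40 to 85 g): tan mesh cone, diameter 46 mm at its flat foot, 74 mm at its rim 46 mm up, black ribs and a black squared loop handle over it. Origin at the centre of its foot, z up, x along the handle. At the start it stands inside the filter holder, 4 mm above the holder's foot
- filter_grip (a point): middle of the top of the filter's loop handle, 80 mm above its foot. The handle's top bar is 56 mm long (filter's x), 10 mm thick (y) and 14 mm high; on both sides along y the air is free down to the filter's rim 34 mm below this point, and 48 mm out to the bay's side walls
- holder: filter holder (65 to 125 g): grey plastic cone, diameter 60 mm at its flat foot, 94 mm at its rim 54 mm up, wall 3 mm, one upright tab at its front. Origin at the centre of its foot, z up, tab towards -x. At the start it stands loosely on the floor of the brewer's bay with the filter inside it
- holder_tab (a point): middle of the top of the holder's tab, 86 mm above its foot, 52 mm in front of its axis. The tab is 10 mm thick (holder's x), 28 mm wide (y) and stands 32 mm above the holder's rim; in front of it is the brewer's notch, behind it the inside of the holder, free once the filter is out
- tray: aluminium draining tray, 320 mm (x) by 240 mm (y), fixed; origin at the centre of its underside. Floor 6 mm above the worktop, rim 14 mm high and 4 mm thick. It lies to the left or the right of the brewer.
- tumbler: upturned white cup without a handle on the tray near its +y long side (75 mm from the middle line), diameter 68 mm, 85 mm tall; origin at the centre of its underside; to be left where it is
- mug_brewer: black glass mug with small flowers, diameter 105 mm, 78 mm tall, on the brewer's drip grid under the head; origin at the centre of its underside. Its handle points towards the robot, 88 mm from its axis. To be left where it is
- mug_a: black glass mug of the same kind on the round woven mat (on the other side of the brewer from the tray); to be left where it is
- mug_b: the second black glass mug on the woven mat; to be left where it is
- canister: dark steel coffee jar, diameter 84 mm, 130 mm tall, behind the brewer; origin at the centre of its underside; to be left where it is
- sugar_jar: white sugar jar, diameter 76 mm, 110 mm tall, behind the brewer; origin at the centre of its underside; to be left where it is
- teaspoon: steel teaspoon, 140 mm long, lying on the worktop behind the brewer between the two jars; to be left where it is

How it is judged (in metres and radians):
On the way, in this order (a step that is already met when the one before it is completed fails the run):
1. the lid has been flipped up past the point where it stays open by itself (value of joint lid above 1.6 rad), for 0.2 s.
2. the mesh filter stands upright on the draining tray, let go, while the filter holder is still in the brewer (x of filter in the frame of tray between -0.15 and 0.15 m and y of filter in the frame of tray between -0.11 and 0.11 m and z of filter in the frame of tray below 0.012 m and angle between filter's own z axis and vertical below 0.12 rad and contact force between the fingers and filter below 0.05 N and horizontal distance between holder and brewer below 0.02 m and z of holder in the frame of brewer below 0.14 m), for 0.2 s.
3. the filter holder stands upright on the tray too, let go, next to the filter (x of holder in the frame of tray between -0.15 and 0.15 m and y of holder in the frame of tray between -0.11 and 0.11 m and z of holder in the frame of tray below 0.012 m and angle between holder's own z axis and vertical below 0.12 rad and contact force between the fingers and holder below 0.05 N and horizontal distance between filter and holder above 0.05 m), for 0.2 s.
At the end, for the whole second after the job is handed in: The lid is shut (below 0.05 rad); the mesh filter and the filter holder both stand on the tray's floor inside its rim, side by side (axes over 50 mm apart, not nested), upright within 0.12 rad, feet within 6 mm of the floor, at rest (value of joint lid below 0.05 rad and x of filter in the frame of tray between -0.15 and 0.15 m and y of filter in the frame of tray between -0.11 and 0.11 m and z of each of filter, holder in the frame of tray below 0.012 m and angle between each of filter, holder's own z axis and vertical below 0.12 rad and x of holder in the frame of tray between -0.15 and 0.15 m and y of holder in the frame of tray between -0.11 and 0.11 m and linear speed of each of filter, holder below 0.02 m/s and horizontal distance between filter and holder above 0.05 m); the robot touches nothing.
It fails at once if the filter was dropped (falling free faster than 0.7 m/s, about 25 mm) (linear speed of filter above 0.7 m/s and contact force between the fingers and filter below 0.01 N).
It fails at once if the filter holder was dropped (falling free faster than 0.7 m/s, about 25 mm) (linear speed of holder above 0.7 m/s and contact force between the fingers and holder below 0.01 N).
It fails at once if a mug, the cup, a jar or the teaspoon was shifted by more than 30 mm (distance of any of mug_brewer, mug_a, mug_b, tumbler, canister, sugar_jar, teaspoon from where it was at the start of the episode above 0.03 m).
It also fails if it takes over 70 s, if anything falls off the work surface, if the arm or the gripper's body presses on something with over 40 N, if the wrist force passes 120 N, or if a joint passes its speed limit or range.

## Robot

A 6-joint arm with a two-finger parallel gripper is mounted at the origin on the work surface. World frame = base frame: x ahead of the robot, y to its left, z up, the work surface at z = 0. Lengths are in m, angles in degrees, forces in N, time in s.
With the tool pointing down it reaches from about 0.4 to 0.825 m from the base axis. Payload 7 kg.
Tool frame: the origin (TCP) lies at the very end of the fingers, on their centre line; the grasp point (between the pads) lies 19 mm behind it; z points along the fingers, y is the direction in which the jaws open and shut (so a half turn about z gives the same grasp; the last joint's range is limited). The gripper opens to 88 mm and grips with 3 to 60 N. Pads are 19 mm wide; open, the fingers measure 130 mm over their backs; the gripper's body (78 mm by 193 mm) begins 47 mm behind the grasp point.
Start: joints at [-56.316, 20.546, 0.682, 0, -70.136, -16.507], TCP at [0.199, -0.645, 0.227] pointing down, gripper open.
Joint ranges: [-176.03, 176.03], [-82.01, 121.73], [-58.28, 71.71], [-173.87, 95.51], [-174.79, -0.11], [-173.66, 173.66]. Speed limits (degrees/s): [136.94, 136.94, 172.46, 180, 180, 180].

## Interface

Orientations are given as [roll, pitch, yaw] about the fixed x, y, z axes, in that order (R = Rz(yaw) Ry(pitch) Rx(roll)).
In Python, from plant import ctrl gives the robot as it stands.
- The arm moves only by the tool move_arm, never from a script. Its argument "increments" is a list of rows, each a list of 2 entries, a list of its own where there are three numbers: the shift along the world's x, y, z in mm, then the turn about the world's z in rad. A call has exactly 8 rows; each row shifts and turns the pose as measured when the row begins; what a row does not reach is not made up. A row lasts 1/10 s, in which the tool goes at most 50 mm and 8.59 degrees, less where a joint would pass 70% of its speed; a pose out of reach is approached as far as the arm can. A call with a gripper value outside its range is refused whole. "jaw" is the gripper command: -1 is shut, 1 is fully open, values between are in proportion, set as the call begins (left out, the last holds). The fingers move at their own pace and stop on an object; the grip force is fixed at half the most. Time passes only in rows, so rows that do not move let the fingers close, or fill a call up. It gives the time, the measured TCP pose, the force and the opening at its end, in the units of the state.
- ctrl.get_obs(): the state, without advancing time (a new reading comes with each control period).
- ctrl.snapshot(name): name is "scene" or "top" or "wrist"; returns a dict with "color" (400x640x3 uint8, red, green, blue), "fx", "fy", "cx", "cy" (pixels), "D" ([k1, k2, p1, p2, k3] as OpenCV has them; the pictures are not rectified), "R" (3x3) and "t" (3): a world point X has camera coordinates R X + t. Camera axes: x right, y down, z forward; pixel columns grow to the right and rows downward; lengths in m; the calibration is good to about 2 mm. A picture is of the moment at which its call begins. There is no depth.
- ctrl.close_job(): hands the job in, once; it reports no verdict.
The state is a dict: "clock": time; "joint_pos": joint angles; "qvel": joint speeds; "tau": joint torques, N m; "tool_pos": TCP position; "orientation": TCP orientation; "force": force on the tool from outside, world axes, zero at the start; "moment": the same for the moment, N m; "opening": finger opening in m.
Only numpy, scipy, OpenCV 4.12 (cv2) and the standard library are available. Lean on these libraries where they do the work, as an engineer would, in place of code of your own. Each camera call takes 0.05 s, during which the arm holds its last target.

## Working session

There is one attempt and no reset: what is moved stays moved. The work goes in short steps, Python scripts to look and compute and a tool call to move; the robot and the scene stay as the last step left them, time stands still between calls to the robot, and variables do not carry over. Pictures are saved under pics/ and viewed, and the job is handed in when it is done.

Besides the shell and the picture viewer there is one more tool, called after "Call:" as name([rows], argument=value, ...), one row to a line, values as JSON. move_arm: Moves the arm, as the interface text tells. Its arguments: {"type":"object","properties":{"increments":{"type":"array","items":{"type":"array"}},"jaw":{"type":"number"}},"required":["increments"]}

```bash
ls; mkdir -p pics
python3 - <<'E'
from plant import ctrl
import cv2
print(ctrl.get_obs())
for n in ["scene","top","wrist"]:
    s=ctrl.snapshot(n); cv2.imwrite(f"pics/{n}0.png",s["color"][:,:,::-1])
    print(n,s["fx"],s["fy"],s["cx"],s["cy"],s["D"],s["R"],s["t"])
E
```

```text
pics
{'clock': 0.0, 'joint_pos': array([-5.63159951e+01,  2.05909979e+01,  6.33075503e-01, -1.98241408e-02,
       -7.01358943e+01, -1.65056420e+01]), 'qvel': array([ 0.02831688,  0.02365936, -0.0355324 , -0.01519561,  0.0253806 ,
       -0.03421735]), 'tau': array([-5.91532680e-04, -5.82718420e+01,  2.93066293e+01,  6.99752122e+00,
        6.91661640e-03, -1.28777151e-04]), 'tool_pos': array([ 0.19916913, -0.64442762,  0.22562325]), 'orientation': array([ 1.79904754e+02, -8.78883227e-03, -1.62828381e+02]), 'force': array([ 0.1105362 , -0.34754547, -0.21355542]), 'moment': array([ 0.03338905,  0.01540304, -0.01260103]), 'opening': 0.08747093594627824}
scene 383.71837326704764 383.71837326704764 323.2234735541479 198.6580078085966 [-0.01864944  0.          0.          0.          0.        ] [[-0.14336793  0.98964338 -0.00718451]
 [ 0.69945991  0.09618846 -0.7081692 ]
 [-0.7001439  -0.10655403 -0.70600621]] [ 0.04908474 -0.30718428  1.51743783]
top 369.54539565888706 369.54539565888706 321.15393031655793 201.76303438397855 [0.00975063 0.         0.         0.         0.        ] [[-0.02579792 -0.99964564 -0.00656191]
 [-0.99018768  0.02645456 -0.13721706]
 [ 0.13734202  0.00295761 -0.99051927]] [0.0306122  0.59708799 0.94473532]
wrist 289.8832692474521 289.8832692474521 322.1654068933959 199.8759345623706 [-0.041799  0.        0.        0.        0.      ] [[-0.29437514  0.95568927  0.00113577]
 [ 0.91392696  0.28116347  0.29271935]
 [ 0.2794294   0.08720731 -0.95619773]] [ 0.67404309 -0.03827461  0.39119921]
```

View pics/scene0.png

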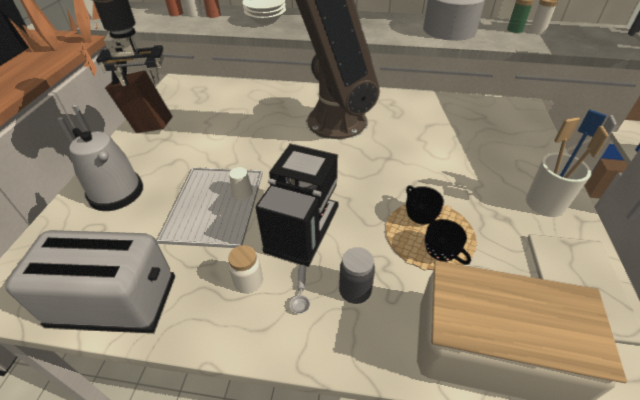

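View pics/top0.png

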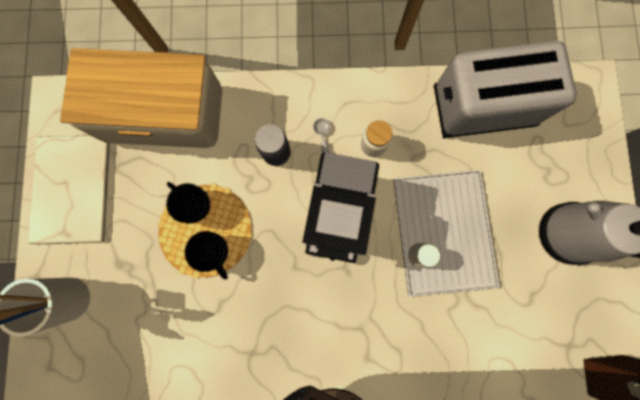

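View pics/wrist0.png

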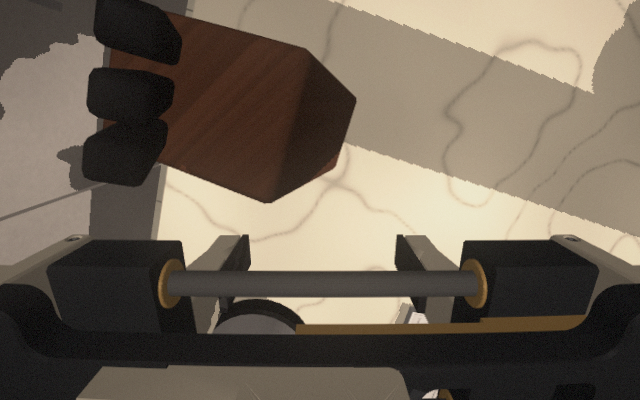

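The brewer is at the centre of the top view, around (340,210). The tray is on its right (-y), with the cup at (428,256). The knife block is near the gripper. I'll zoom in on the brewer and tray.

```bash
cat > h.py <<'E'
import numpy as np, cv2
from plant import ctrl
def K(s): return np.array([[s["fx"],0,s["cx"]],[0,s["fy"],s["cy"]],[0,0,1.]])
def ray(s,uv,):
    p=cv2.undistortPoints(np.array([[uv]],float),K(s),np.array(s["D"],float))[0,0]
    d=s["R"].T@np.array([p[0],p[1],1]); c=-s["R"].T@s["t"]; return c,d/np.linalg.norm(d)
def onz(s,uv,z):
    c,d=ray(s,uv); return c+d*(z-c[2])/d[2]
def two(s1,u1,s2,u2):
    c1,d1=ray(s1,u1);c2,d2=ray(s2,u2)
    A=np.stack([d1,-d2],1); k=np.linalg.lstsq(A,c2-c1,rcond=None)[0]
    a=c1+k[0]*d1;b=c2+k[1]*d2; return (a+b)/2,np.linalg.norm(a-b)
def proj(s,X):
    p,_=cv2.projectPoints(np.atleast_2d(X).astype(float),cv2.Rodrigues(np.array(s["R"]))[0],np.array(s["t"],float),K(s),np.array(s["D"],float)); return p[:,0]
def save(s,name,box=None,f=1):
    im=s["color"][:,:,::-1]
    if box: im=im[box[1]:box[3],box[0]:box[2]]
    cv2.imwrite("pics/"+name,cv2.resize(im,None,fx=f,fy=f,interpolation=cv2.INTER_CUBIC))
E
python3 - <<'E'
from h import *
s=ctrl.snapshot("top"); save(s,"t1.png",(290,140,390,270),4.6)
save(s,"t2.png",(385,160,510,300),4)
s=ctrl.snapshot("scene"); save(s,"s1.png",(250,130,350,270),4.2)
E
```

```text
(no output)
```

View pics/t1.png

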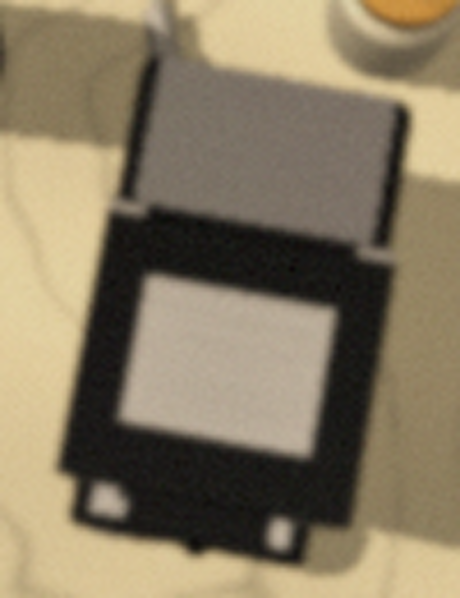

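View pics/t2.png

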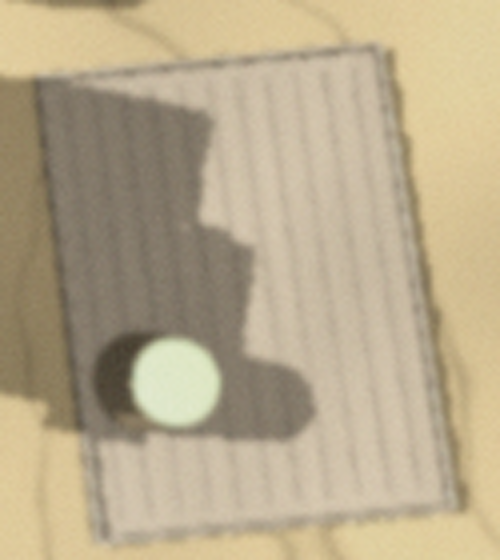

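View pics/s1.png

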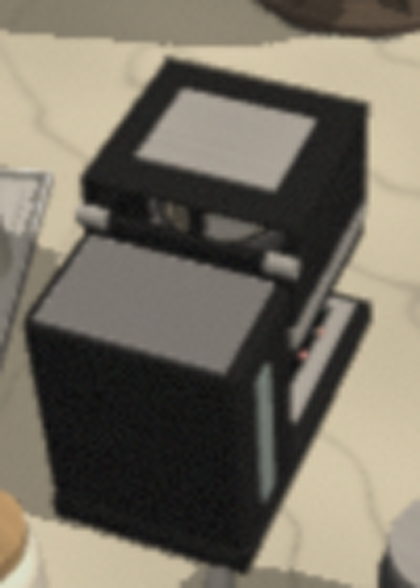

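Run:
```python
from h import *
s=ctrl.snapshot("top"); c=ctrl.snapshot("scene")
def T(p,z): return onz(s,(290+(p[0]+.5)/4.6-.5,140+(p[1]+.5)/4.6-.5),z)
def U(p,z): return onz(s,(385+p[0]/4,160+p[1]/4),z)
def S(p,z): return onz(c,(250+p[0]/4.2,130+p[1]/4.2),z)
r=lambda v:np.round(np.array(v)*1000,1)
print("pegs",r(T((130,208),.198)),r(T((375,254),.198)))
print("pegs scene",r(S((95,214),.198)),r(S((282,263),.198)))
fl=T((62,470),.223);fr=T((350,523),.223);print("lidfront",r(fl),r(fr),r(np.linalg.norm(fl-fr)))
a=S((170,58),.223);b=S((368,103),.223);print("lidfront scene",r(a),r(b),r(np.linalg.norm(a-b)))
print("col rear top",r(T((155,58),.189)),r(T((408,105),.189)))
t=[U(p,.014) for p in [(38,80),(383,45),(462,508),(100,540)]];print("tray",r(t),r(np.mean(t,0)))
print("tumbler",r(U((176,382),.085+.006)))
for nm,p,z in [("mugA",(189,203),.078),("mugB",(206,250),.078)]: print(nm,r(onz(s,p,z)))
```

```text
pegs [614.7  20.9 198. ] [588.7 -98.  198. ]
pegs scene [588.  -93.1 198. ] [614.8  25.8 198. ]
lidfront [487.1  55.3 223. ] [459.3 -77.5 223. ] 135.7
lidfront scene [461.1 -71.3 223. ] [490.4  61.4 223. ] 135.9
col rear top [692.4   6.6 189. ] [ 664.8 -119.   189. ]
tray [[ 656.7 -188.9   14. ]
 [ 674.7 -427.7   14. ]
 [ 361.5 -452.9   14. ]
 [ 346.5 -213.3   14. ]] [ 509.9 -320.7   14. ]
tumbler [ 449.4 -248.6   91. ]
mugA [598.5 354.4  78. ]
mugB [477.5 308.6  78. ]
```

```bash
cat >> h.py <<'E'
YAW=np.radians(-12.2); BX=np.array([np.cos(YAW),np.sin(YAW),0]);BY=np.array([-BX[1],BX[0],0])
H=np.array([.6013,-.0357,.198]); B0=H-.06*BX-np.array([0,0,.198])
def bw(x,y,z): return B0+BX*x/1000+BY*y/1000+np.array([0,0,z/1000])
E
python3 - <<'E'
from h import *
print(B0,bw(-87,0,194))
pts=np.array([bw(-90,35,204),bw(-90,-35,204),bw(-70,35,204),bw(-70,-35,204),bw(-70,70,223),bw(-70,-70,223),bw(-95,70,24),bw(-95,-70,24),bw(147,70,189),bw(147,-70,189)])
for n,box,f in [("top",(290,140,390,270),4.6),("scene",(250,130,350,270),4.2)]:
    s=ctrl.snapshot(n);p=proj(s,pts)
    im=cv2.resize(s["color"][box[1]:box[3],box[0]:box[2],::-1],None,fx=f,fy=f,interpolation=cv2.INTER_CUBIC)
    for q in p: cv2.circle(im,tuple(int(v) for v in (q-box[:2])*f),3,(0,0,255),-1)
    im=np.clip(im.astype(float)*1.0,0,255).astype(np.uint8)
    cv2.imwrite(f"pics/chk_{n}.png",im)
    g=np.clip(im[420:,:].astype(float)*3,0,255).astype(np.uint8); cv2.imwrite(f"pics/chkb_{n}.png",g)
E
```

```text
[ 0.54265505 -0.02302051  0.        ] [ 0.45761986 -0.00463525  0.194     ]
```

View pics/chk_top.png

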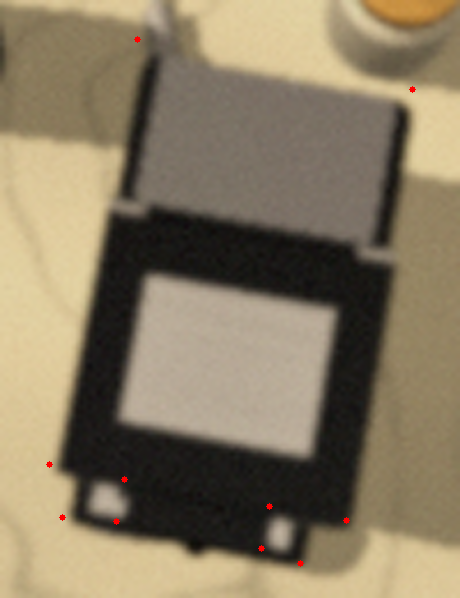

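View pics/chkb_top.png

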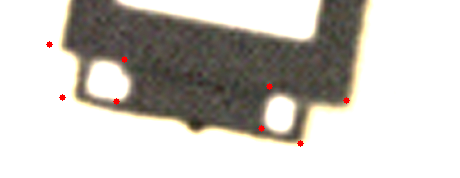

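The projected model points agree with the picture to 2–3 mm. The lip's middle is at about (0.458, -0.005), z 0.198. I'll raise the tool and travel there.

Call:
move_arm([
  [[0,0,40],0],
  [[10,20,20],-0.05],
  [[10,40,10],-0.06],
  [[15,45,0],-0.06],
  [[15,45,0],-0.06],
  [[15,45,0],-0.06],
  [[15,45,0],-0.06],
  [[15,45,0],-0.06],
], jaw=1)

```text
clock: 1.25
tool_pos: [0.2937, -0.3543, 0.2955]
orientation: [179.8, 0.1, 172.3]
force: [1.4, 0.3, 0.8]
opening: 0.0875
```

Call:
move_arm([
  [[10,48,0],-0.04],
  [[15,46,0],-0.04],
  [[20,44,0],0],
  [[20,44,0],0],
  [[20,44,0],0],
  [[20,44,0],0],
  [[20,44,0],0],
  [[20,30,0],0],
])

```text
clock: 2.05
tool_pos: [0.4389, 0.0044, 0.3]
orientation: [179.5, 0.8, 167.5]
force: [-0.5, -0.8, -0.1]
opening: 0.0876
```

Call:
move_arm([
  [[9,-5,0],0],
  [[9,-4,-10],0],
  [[0,0,-25],0],
  [[0,0,-20],0],
  [[0,0,-10],0],
  [[0,0,0],0],
  [[0,0,0],0],
  [[0,0,0],0],
])

```text
clock: 2.85
tool_pos: [0.4593, -0.0052, 0.232]
orientation: [179.4, 0.9, 167.6]
force: [0.2, -0.0, 0.0]
opening: 0.0878
```

Run:
```python
from h import *
o=ctrl.get_obs();print(o["tool_pos"],o["orientation"],o["force"])
w=ctrl.snapshot("wrist");save(w,"w1.png")
s=ctrl.snapshot("top"); save(s,"t3.png",(290,160,390,290),4.6)
pts=[bw(-90,35,204),bw(-90,-35,204),bw(-70,35,204),bw(-70,-35,204)];print(proj(w,np.array(pts)))
```

```text
[ 0.45931893 -0.00519634  0.23196153] [179.44718695   0.88416553 167.55718938] [ 0.21705523 -0.0193559   0.01474619]
[[371.70732825 222.21923133]
 [270.41718934 223.05720732]
 [370.3283732  248.19343546]
 [272.14604377 249.06998024]]
```

View pics/w1.png

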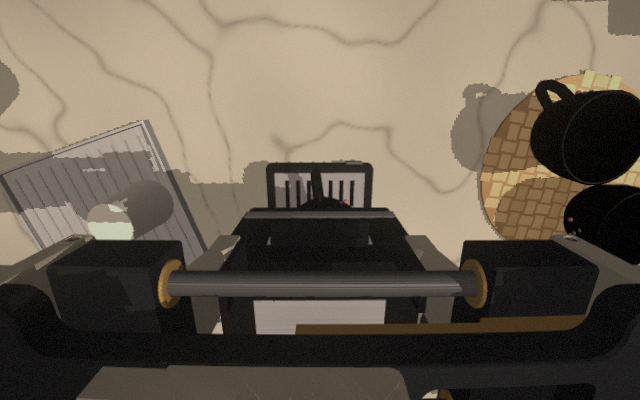

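View pics/t3.png

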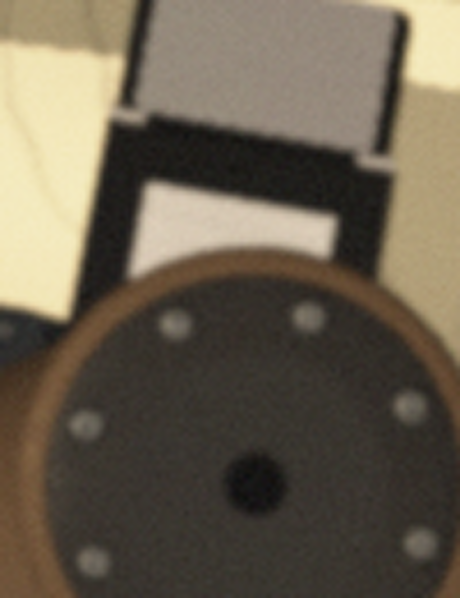

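The wrist view shows the lip centred between the fingers at about (271–371, 220–248), as predicted. I'll lower around it and close.

Call:
move_arm([
  [[-2,0,-15],0],
  [[0,0,-15],0],
  [[0,0,-7],0],
  [[0,0,0],0],
  [[0,0,0],0],
  [[0,0,0],0],
  [[0,0,0],0],
  [[0,0,0],0],
])

```text
clock: 3.75
tool_pos: [0.4605, -0.0039, 0.1994]
orientation: [179.2, 1.4, 167.6]
force: [0.1, -0.4, 0.4]
opening: 0.0874
```

Call:
move_arm([
  [[0,0,0],0],
  [[0,0,0],0],
  [[0,0,0],0],
  [[0,0,0],0],
  [[0,0,0],0],
  [[0,0,0],0],
  [[0,0,0],0],
  [[0,0,0],0],
], jaw=-1)

```text
clock: 4.55
tool_pos: [0.4598, -0.0071, 0.1997]
orientation: [179.5, 1.4, 167.8]
force: [0.6, -2.0, -0.3]
opening: 0.0693
```

Opening 69.3 mm, so the lip is gripped. I'll follow the arc about the hinge.

Call:
move_arm([
  [[1,0,14],0],
  [[2,-0.5,14],0],
  [[3.5,-0.5,14],0],
  [[5,-1,13.5],0],
  [[6,-1,13],0],
  [[7.5,-1.5,12],0],
  [[8.5,-2,11.5],0],
  [[9.5,-2,10.5],0],
])

```text
clock: 5.35
tool_pos: [0.5044, -0.017, 0.303]
orientation: [179.7, 1.3, 167.6]
force: [5.4, -2.9, -8.1]
opening: 0.0685
```

```bash
cat >> h.py <<'E'
def fu(p):
    d=np.array(p)-H; return -d@BX*1000,d[2]*1000,d@BY*1000
E
python3 - <<'E'
from h import *
o=ctrl.get_obs();f,u,v=fu(o["tool_pos"]);print(f,u,v,np.hypot(f,u),np.arctan2(u,f),o["force"],o["moment"],o["opening"],o["orientation"])
s=ctrl.snapshot("scene"); save(s,"s2.png",(220,60,380,220),3.7)
E
```

```text
98.64605102231094 104.97126342142343 -2.1578015511508393 144.0486359761391 0.8164523938003279 [ 5.3621323  -2.86782506 -8.13670753] [-1.14082045 -1.57622112 -0.06317184] 0.06851600206116956 [179.67812883   1.34603864 167.61406892]
```

View pics/s2.png

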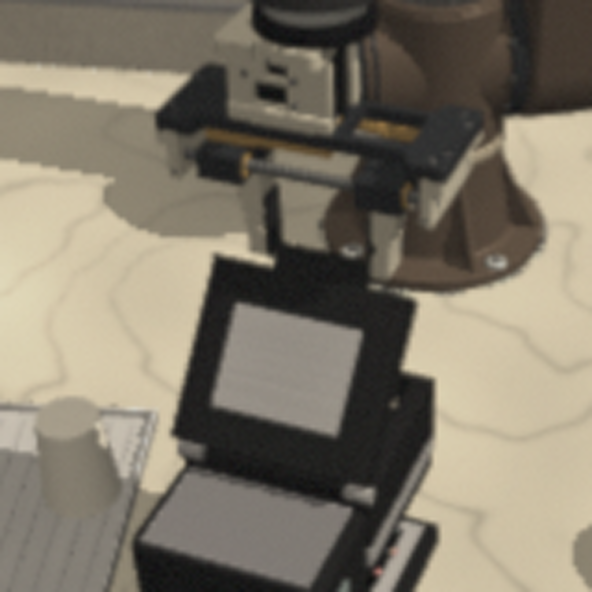

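The lid follows at about 0.82 rad. I'll carry on to about 1.57.

Call:
move_arm([
  [[8.5,-2,8],0],
  [[11.5,-2.5,8.5],0],
  [[12,-2.5,7],0],
  [[13,-3,6],0],
  [[13.5,-3,4.5],0],
  [[13.5,-3,3],0],
  [[14,-3,1.5],0],
  [[11,-2.5,0.5],0],
])

```text
clock: 6.2
tool_pos: [0.6033, -0.0389, 0.3424]
orientation: [179.7, 0.9, 167.5]
force: [-0.8, 1.1, -1.8]
opening: 0.0682
```

Run:
```python
from h import *
o=ctrl.get_obs();f,u,v=fu(o["tool_pos"]);print(f,u,v,np.hypot(f,u),np.arctan2(u,f),o["force"],o["moment"],o["opening"],o["orientation"])
s=ctrl.snapshot("scene"); save(s,"s3.png",(220,60,380,220),3.7)
```

```text
-2.650262119304171 144.38299146984386 -2.671246221686843 144.4073132326823 1.5891500435138888 [-0.78123059  1.07198228 -1.8072062 ] [0.0331129  0.37764663 0.00118475] 0.06823510514241056 [179.73244967   0.94942215 167.46802535]
```

View pics/s3.png

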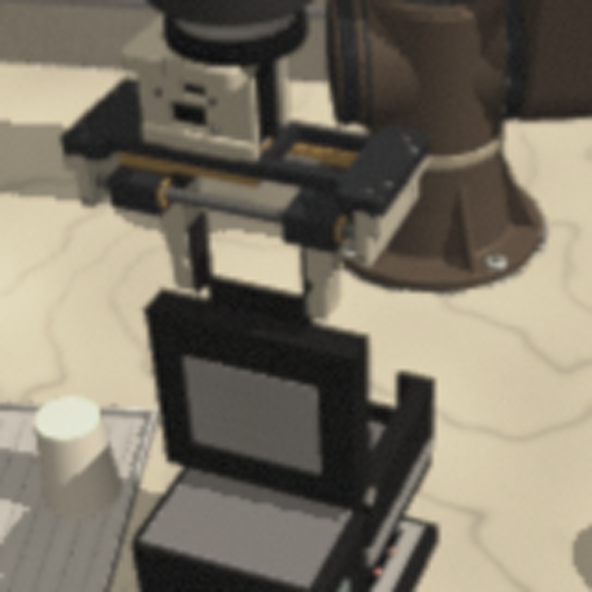

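Call:
move_arm([
  [[10,-2,0],0],
  [[10,-2,-1],0],
  [[6,-1,-1],0],
  [[0,0,0],0],
  [[0,0,0],0],
  [[0,0,0],0],
  [[0,0,0],0],
  [[0,0,0],0],
])

```text
clock: 7.05
tool_pos: [0.6313, -0.045, 0.3395]
orientation: [179.8, 0.9, 167.4]
force: [0.1, -2.1, -0.1]
opening: 0.0684
```

Call:
move_arm([
  [[0,0,0],0],
  [[0,0,0],0],
  [[0,0,0],0],
  [[0,0,0],0],
  [[0,0,20],0],
  [[0,0,20],0],
  [[-20,4,10],0],
  [[-40,9,0],0],
], jaw=1)

```text
clock: 7.85
tool_pos: [0.573, -0.0306, 0.3876]
orientation: [179.8, 0.7, 167.4]
force: [-0.2, 0.2, 0.6]
opening: 0.0878
```

Run:
```python
from h import *
o=ctrl.get_obs();f,u,v=fu(o["tool_pos"]);print(o["tool_pos"],f,u,v,o["force"],o["opening"],o["orientation"])
s=ctrl.snapshot("scene"); save(s,"s4.png",(220,60,380,220),3.7)
s=ctrl.snapshot("top"); save(s,"t4.png",(290,140,390,270),4.6)
s=ctrl.snapshot("wrist"); save(s,"w4.png")
```

```text
[ 0.57300009 -0.03058033  0.38763161] 28.742693667260532 189.63161340444967 -0.9764253610217948 [-0.1758906   0.18957698  0.61638015] 0.08775991409893716 [179.84259098   0.66423055 167.39011748]
```

View pics/s4.png

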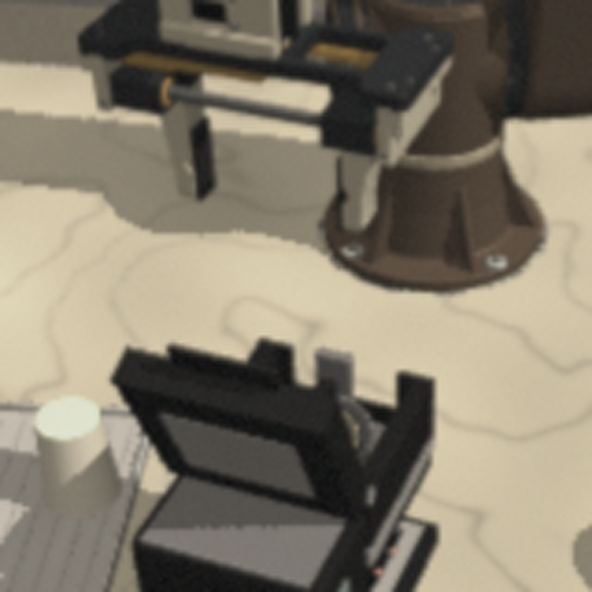

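View pics/t4.png

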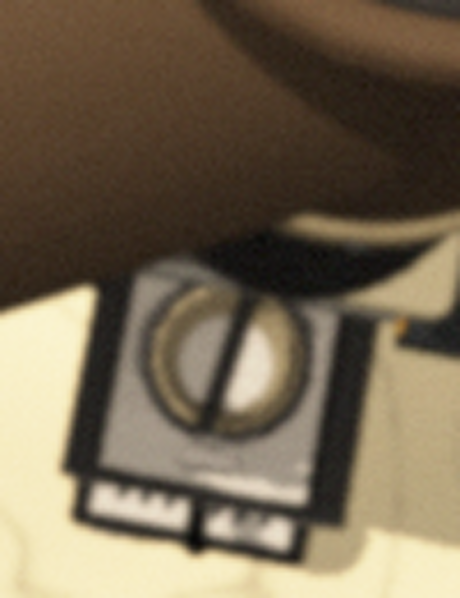

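View pics/w4.png

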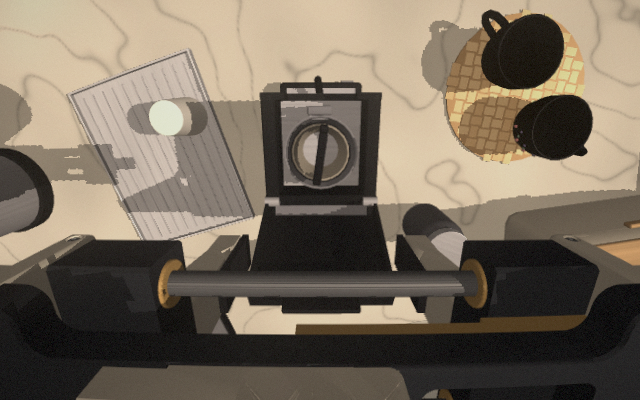

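The lid is open on its stop. The filter handle runs (208,430)–(245,300) in the top crop and (323,125)–(317,185) in the wrist view. I'll zoom the wrist view to measure it.

Run:
```python
from h import *
s=ctrl.snapshot("wrist"); save(s,"w5.png",(255,70,385,205),4.4);
```

```text
(no output)
```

View pics/w5.png

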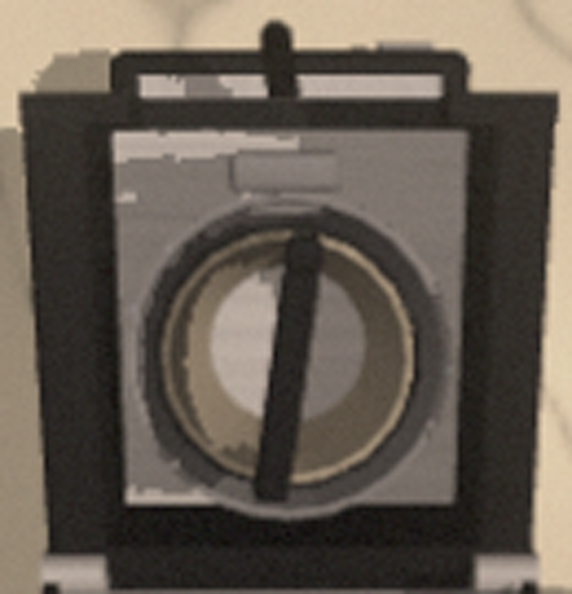

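Run:
```python
from h import *
o=ctrl.get_obs();print(o["tool_pos"],o["clock"])
w=ctrl.snapshot("wrist");t=ctrl.snapshot("top")
W=lambda p:(255+(p[0]+.5)/4.4-.5,70+(p[1]+.5)/4.4-.5)
T=lambda p:(290+(p[0]+.5)/4.6-.5,140+(p[1]+.5)/4.6-.5)
r=lambda v:np.round(np.array(v)*1000,1)
a=onz(w,W((305,232)),.212);b=onz(w,W((271,500)),.212);print("wrist",r(a),r(b),r((a+b)/2),r(np.linalg.norm(a-b)),np.degrees(np.arctan2(*(b-a)[1::-1])))
a=onz(t,T((208,430)),.212);b=onz(t,T((245,300)),.212);print("top",r(a),r(b),r((a+b)/2),r(np.linalg.norm(a-b)),np.degrees(np.arctan2(*(b-a)[1::-1])))
print("tab",[r(onz(w,W(p),.214)) for p in [(235,152),(340,152),(338,190),(233,190)]],r(onz(w,W((287,171)),.214)), "exp",r(bw(-52,0,214)))
print("exp axis",r(bw(0,0,212)),r(onz(w,W((287,362)),.182)))
```

```text
[ 0.57126642 -0.03037716  0.38866121] 8.05
wrist [508.8 -13.1 212. ] [575.4 -37.2 212. ] [542.1 -25.1 212. ] 70.9 -19.90790884977692
top [504.4 -13.5 212. ] [565.9 -33.1 212. ] [535.2 -23.3 212. ] 64.5 -17.667071095806197
tab [array([486. , -25.9, 214. ]), array([ 4.917e+02, -4.000e-01,  2.140e+02]), array([500.5,  -2.8, 214. ]), array([494.7, -28.4, 214. ])] [493.2 -14.2 214. ] exp [491.8 -12.  214. ]
exp axis [542.7 -23.  212. ] [544.3 -25.9 182. ]
```

Call:
move_arm([
  [[-15,3,0],-0.05],
  [[-15,3,-20],-0.06],
  [[0,0,-35],0],
  [[0,0,-35],0],
  [[0,0,-35],0],
  [[0,0,-20],0],
  [[0,0,0],0],
  [[0,0,0],0],
], jaw=-0.1)

```text
clock: 8.95
tool_pos: [0.5459, -0.0253, 0.2344]
orientation: [-180.0, 0.5, 160.7]
force: [0.9, 0.9, 1.4]
opening: 0.0397
```

Run:
```python
from h import *
o=ctrl.get_obs();print(o["tool_pos"],o["orientation"],o["opening"],o["force"])
s=ctrl.snapshot("wrist"); save(s,"w6.png"); print(proj(s,np.array([o["tool_pos"]])))
```

```text
[ 0.54586706 -0.0252689   0.2343541 ] [-179.99361043    0.45291715  160.70126567] 0.039681098998741574 [0.90218468 0.91081419 1.44115938]
[[321.09248776 247.80757595]]
```

View pics/w6.png

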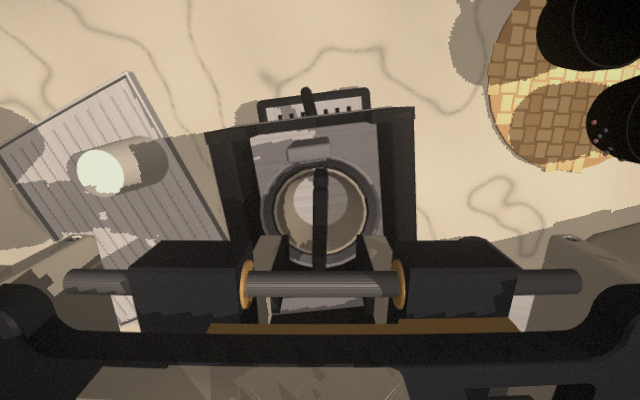

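The handle stands upright in the image at column 321, midway between the fingers and parallel to the pads. I'll lower and grip.

Call:
move_arm([
  [[-3,0,-15],0],
  [[0,0,-15],0],
  [[0,0,-10],0],
  [[0,0,-2],0],
  [[0,0,0],0],
  [[0,0,0],0],
  [[0,0,0],0],
  [[0,0,0],0],
])

```text
clock: 9.8
tool_pos: [0.549, -0.0245, 0.1996]
orientation: [179.7, 1.1, 160.7]
force: [-0.0, -0.4, 0.3]
opening: 0.0397
```

Call:
move_arm([
  [[0,0,0],0],
  [[0,0,0],0],
  [[0,0,0],0],
  [[0,0,0],0],
  [[0,0,0],0],
  [[0,0,0],0],
  [[0,0,0],0],
  [[0,0,0],0],
], jaw=-1)

```text
clock: 10.6
tool_pos: [0.5488, -0.0245, 0.1998]
orientation: [179.6, 1.1, 160.7]
force: [-0.4, -1.3, -0.7]
opening: 0.0098
```

Gripped: opening 9.8 mm matches the 10 mm bar. I'll lift straight up.

Call:
move_arm([
  [[0,0,5],0],
  [[0,0,10],0],
  [[0,0,15],0],
  [[0,0,18],0],
  [[0,0,18],0],
  [[0,0,18],0],
  [[0,0,18],0],
  [[0,0,10],0],
])

```text
clock: 11.4
tool_pos: [0.5479, -0.0249, 0.3199]
orientation: [179.7, 1.1, 160.7]
force: [-0.1, 0.5, -1.1]
opening: 0.0095
```

Run:
```python
from h import *
o=ctrl.get_obs();print(o["tool_pos"],o["orientation"],o["opening"],o["force"])
s=ctrl.snapshot("scene"); save(s,"s6.png",(220,60,380,220),3.7)
```

```text
[ 0.54787375 -0.02491361  0.3199463 ] [179.67494984   1.10754581 160.72123983] 0.009539748859945652 [-0.08982974  0.53490126 -1.06168865]
```

View pics/s6.png

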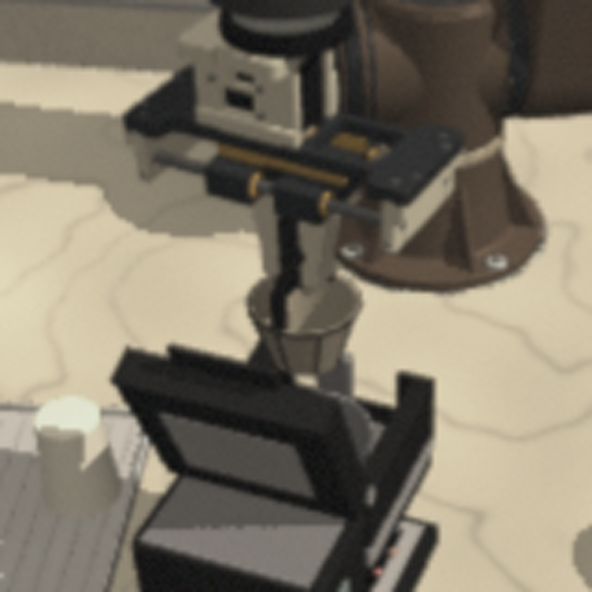

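Call:
move_arm([
  [[0,-15,5],0],
  [[0,-30,0],0],
  [[0,-40,0],0],
  [[2,-40,0],0],
  [[8,-42,0],0],
  [[12,-42,0],0],
  [[12,-42,0],0],
  [[8,-40,0],0],
])

```text
clock: 12.25
tool_pos: [0.5877, -0.3259, 0.3255]
orientation: [179.6, 1.1, 161.2]
force: [1.3, 0.7, -1.3]
opening: 0.0095
```

Now the descent: foot height = TCP z − 68 mm, so the set-down is at about TCP z 74.

Call:
move_arm([
  [[2,-15,-10],0],
  [[2,-12,-25],0],
  [[0,0,-35],0],
  [[0,0,-40],0],
  [[0,0,-40],0],
  [[0,0,-35],0],
  [[0,0,-20],0],
  [[0,0,-5],0],
])

```text
clock: 13.05
tool_pos: [0.5842, -0.3627, 0.1005]
orientation: [179.6, 0.6, 160.7]
force: [-0.0, 0.8, -0.8]
opening: 0.01
```

Run:
```python
from h import *
o=ctrl.get_obs();print(o["tool_pos"],o["orientation"],o["opening"],o["force"])
s=ctrl.snapshot("scene"); save(s,"s7.png",(130,100,330,260),3.5)
```

```text
[ 0.58419875 -0.3626902   0.10052523] [179.58964363   0.59166918 160.67563891] 0.009995362225837568 [-0.02947112  0.83413613 -0.75045023]
```

View pics/s7.png

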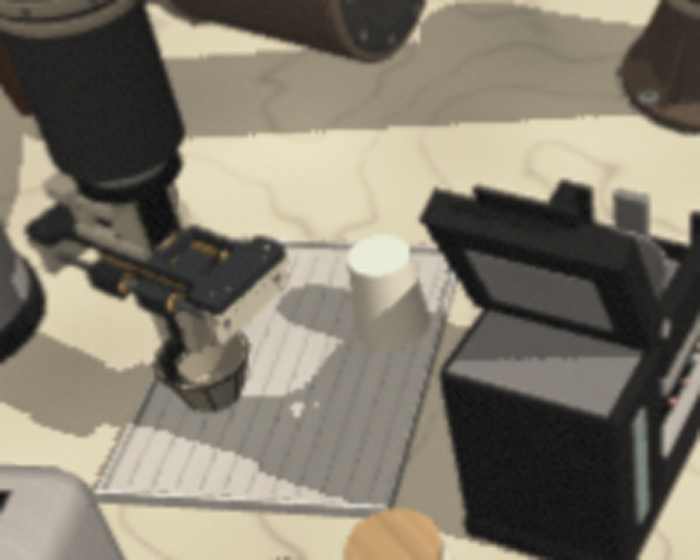

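Call:
move_arm([
  [[0,0,-10],0],
  [[0,0,-7],0],
  [[0,0,-5],0],
  [[0,0,-3],0],
  [[0,0,-2],0],
  [[0,0,-1],0],
  [[0,0,0],0],
  [[0,0,0],0],
])

```text
clock: 13.9
tool_pos: [0.5871, -0.3639, 0.0759]
orientation: [179.6, 1.0, 160.7]
force: [0.3, -0.4, -0.4]
opening: 0.01
```

Call:
move_arm([
  [[0,0,-1.5],0],
  [[0,0,-1.5],0],
  [[0,0,-1.5],0],
  [[0,0,-1],0],
  [[0,0,-1],0],
  [[0,0,0],0],
  [[0,0,0],0],
  [[0,0,0],0],
])

```text
clock: 14.7
tool_pos: [0.5879, -0.3652, 0.0737]
orientation: [179.7, 1.3, 160.8]
force: [-0.7, -0.3, 0.5]
opening: 0.0097
```

Call:
move_arm([
  [[0,0,-1.5],0],
  [[0,0,-1.5],0],
  [[0,0,-1.5],0],
  [[0,0,-1.5],0],
  [[0,0,0],0],
  [[0,0,0],0],
  [[0,0,0],0],
  [[0,0,0],0],
])

```text
clock: 15.5
tool_pos: [0.5888, -0.3662, 0.0736]
orientation: [179.9, 1.5, 160.9]
force: [-0.5, -0.2, 2.7]
opening: 0.0098
```

Run:
```python
from h import *
o=ctrl.get_obs();print(o["tool_pos"],o["orientation"],o["opening"],o["force"],o["moment"])
s=ctrl.snapshot("scene"); save(s,"s8.png",(150,150,250,260),5)
```

```text
[ 0.58882282 -0.36624528  0.07357194] [179.86350658   1.46441827 160.94298261] 0.00983411117583617 [-0.45245331 -0.24268856  2.69283955] [ 0.05320395  0.2028026  -0.02744409]
```

View pics/s8.png

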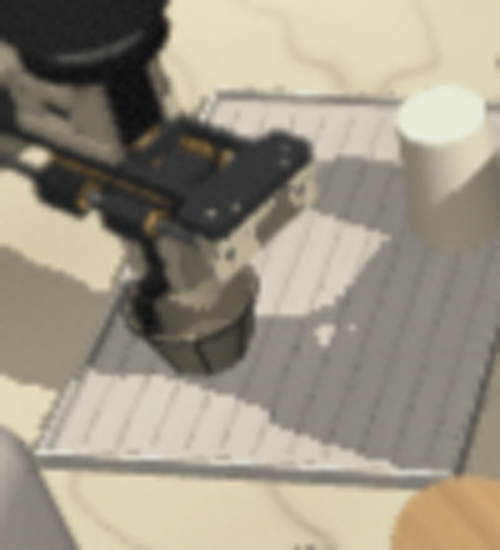

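The z motion has stopped and the contact force is 2.7 N, so the filter is on the floor. I'll release and rise.

Call:
move_arm([
  [[0,0,0],0],
  [[0,0,0],0],
  [[0,0,0],0],
  [[0,0,0],0],
  [[0,0,0],0],
  [[0,0,10],0],
  [[0,0,25],0],
  [[0,0,40],0],
], jaw=-0.1)

```text
clock: 16.35
tool_pos: [0.5848, -0.3645, 0.1439]
orientation: [179.8, 0.7, 160.9]
force: [1.0, 0.6, 0.7]
opening: 0.0396
```

Call:
move_arm([
  [[0,0,48],0],
  [[0,0,48],-0.1],
  [[-5,40,30],-0.14],
  [[-5,48,10],-0.14],
  [[-5,48,0],-0.14],
  [[-15,45,0],-0.14],
  [[-20,44,0],-0.14],
  [[-20,44,0],-0.14],
])

```text
clock: 17.15
tool_pos: [0.5181, -0.1075, 0.2971]
orientation: [179.3, 1.1, 106.9]
force: [1.3, 1.9, 0.7]
opening: 0.0398
```

Run:
```python
from h import *
o=ctrl.get_obs();print(o["tool_pos"],o["orientation"],o["opening"],o["joint_pos"])
s=ctrl.snapshot("scene"); save(s,"s9.png",(150,120,350,260),3.8)
s=ctrl.snapshot("top"); save(s,"t9.png",(290,140,510,300),3.5)
```

```text
[ 0.51805567 -0.10750606  0.29706716] [179.28253933   1.07833169 106.89369949] 0.0398460640901934 [  10.28689292    3.65328784  -12.30860769    1.03258289  -73.20379647
 -173.67763538]
```

View pics/s9.png

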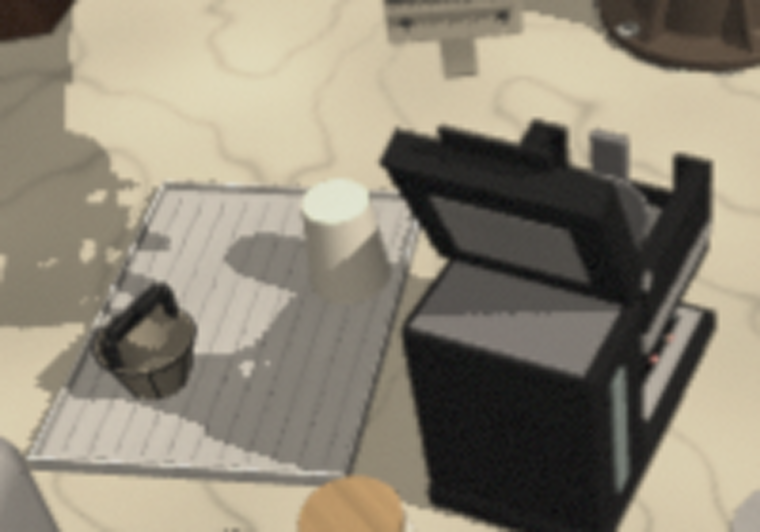

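View pics/t9.png

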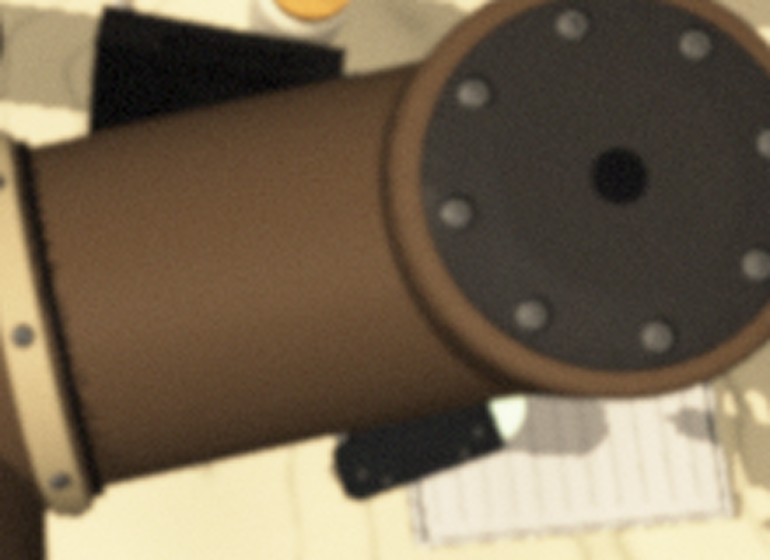

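The filter stands upright on the tray at (145,340) in the scene crop, and the holder is still in the bay. I turned the wrong way, though: joint 6 has run up to its end stop. I'll turn back the other way now.

Call:
move_arm([
  [[0,0,0],0.14],
  [[0,0,0],0.14],
  [[-5,20,0],0.14],
  [[-5,20,0],0.14],
  [[-5,20,0],0.14],
  [[-5,20,0],0.14],
  [[-5,14,0],0.14],
  [[0,0,0],0.14],
])

```text
clock: 18.05
tool_pos: [0.4911, -0.0088, 0.3059]
orientation: [178.8, 1.4, 174.1]
force: [-0.0, -0.2, -1.5]
opening: 0.0393
```

Call:
move_arm([
  [[0,0,0],0.149],
  [[0,0,0],0.149],
  [[0,0,0],0.149],
  [[0,0,0],0.149],
  [[0,0,0],0.149],
  [[0,0,0],0.149],
  [[0,0,0],0.149],
  [[0,0,0],0.149],
])

```text
clock: 18.85
tool_pos: [0.4913, -0.0106, 0.313]
orientation: [178.9, 1.9, -117.3]
force: [0.2, -0.3, 0.0]
opening: 0.0391
```

Run:
```python
from h import *
o=ctrl.get_obs();print(o["clock"],o["tool_pos"],o["orientation"],o["opening"],o["joint_pos"])
```

```text
18.85 [ 0.4913413  -0.01056399  0.31298777] [ 178.94824876    1.8510708  -117.26431268] 0.039063697458067204 [ 20.03980742   0.30460167 -12.50910207  -2.08541312 -76.54762444
 -46.81323877]
```

Call:
move_arm([
  [[1,-1,0],0.13],
  [[0,-1,0],0.13],
  [[0,0,-20],0],
  [[0,0,-20],0],
  [[0,0,-20],0],
  [[0,0,-10],0],
  [[0,0,0],0],
  [[0,0,0],0],
])

```text
clock: 19.65
tool_pos: [0.4942, -0.0151, 0.2478]
orientation: [179.4, 2.0, -101.7]
force: [-0.1, 0.2, 0.2]
opening: 0.0394
```

Run:
```python
from h import *
o=ctrl.get_obs();print(o["clock"],o["tool_pos"],o["orientation"],o["opening"])
s=ctrl.snapshot("wrist"); save(s,"w10.png"); print(proj(s,np.array([o["tool_pos"],bw(-52,0,214),[.4932,-.0142,.214]])))
s=ctrl.snapshot("scene"); save(s,"s10.png",(220,60,380,220),3.7)
```

```text
19.65 [ 0.49418043 -0.0151404   0.24782455] [ 179.42624914    2.02099114 -101.66191868] 0.03941850696596073
[[323.14876436 247.43918899]
 [326.6538986  227.94422651]
 [324.17387843 225.59468181]]
```

View pics/w10.png

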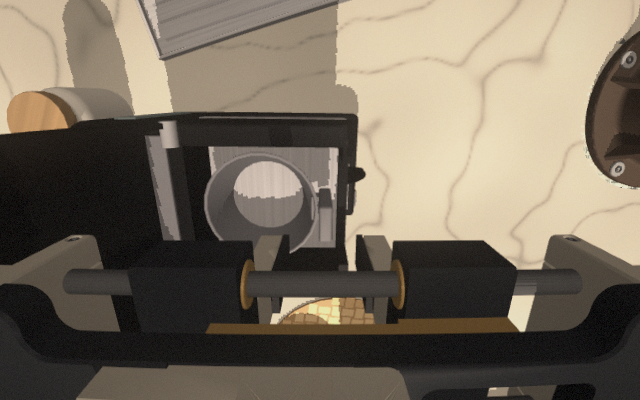

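View pics/s10.png

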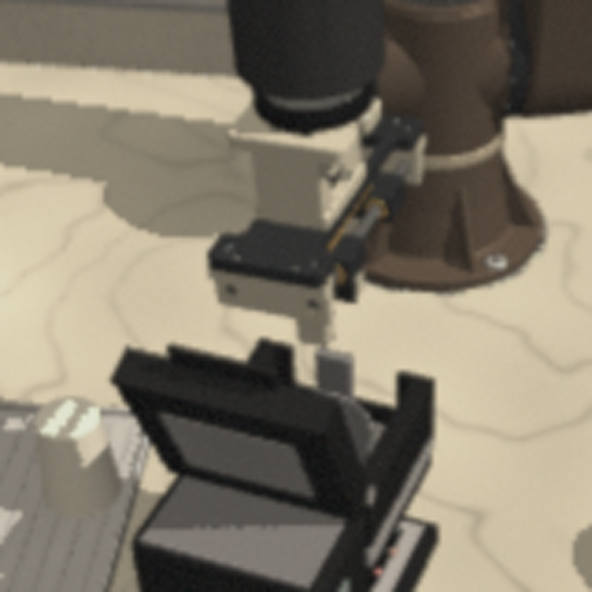

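The tab's top face is at cols 319–333, rows 206–245, centred on the predicted (325,226) and midway between the fingers. I'll lower and grip.

Call:
move_arm([
  [[-1,1,-15],0],
  [[0,0,-15],0],
  [[0,0,-12],0],
  [[0,0,-6],0],
  [[0,0,-3],0],
  [[0,0,-3],0],
  [[0,0,0],0],
  [[0,0,0],0],
])

```text
clock: 20.55
tool_pos: [0.4966, -0.0134, 0.1972]
orientation: [179.9, 2.2, -101.6]
force: [0.4, 0.2, 0.6]
opening: 0.0396
```

Call:
move_arm([
  [[0,0,0],0],
  [[0,0,0],0],
  [[0,0,0],0],
  [[0,0,0],0],
  [[0,0,0],0],
  [[0,0,0],0],
  [[0,0,0],0],
  [[0,0,0],0],
], jaw=-1)

```text
clock: 21.35
tool_pos: [0.4968, -0.0133, 0.1981]
orientation: [180.0, 2.3, -101.6]
force: [-0.6, 0.6, 0.2]
opening: 0.01
```

Run:
```python
from h import *
o=ctrl.get_obs();print(o["clock"],o["tool_pos"],o["orientation"],o["opening"])
s=ctrl.snapshot("wrist"); save(s,"w11.png")
```

```text
21.35 [ 0.49683322 -0.01332764  0.19807127] [ 179.98705706    2.26317858 -101.59883984] 0.010006508590124707
```

View pics/w11.png

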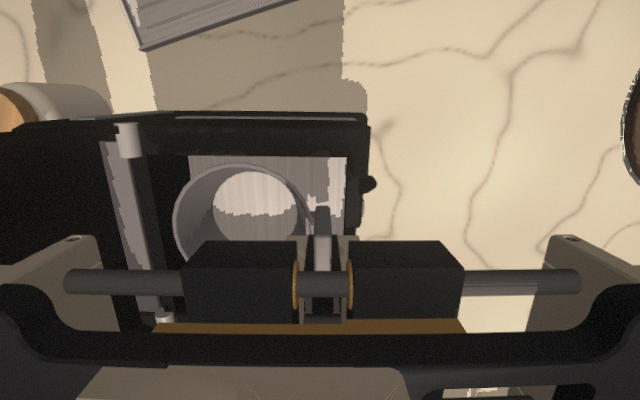

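Call:
move_arm([
  [[0,0,5],0],
  [[0,0,8],0],
  [[0,0,12],0],
  [[0,0,15],0],
  [[0,0,18],0],
  [[0,0,18],0],
  [[0,0,18],0],
  [[0,0,12],0],
])

```text
clock: 22.2
tool_pos: [0.4956, -0.0138, 0.3121]
orientation: [180.0, 2.2, -101.6]
force: [1.5, -0.2, -1.4]
opening: 0.0101
```

Run:
```python
from h import *
o=ctrl.get_obs();print(o["clock"],o["tool_pos"],o["orientation"],o["opening"],o["force"],o["joint_pos"])
s=ctrl.snapshot("scene"); save(s,"s11.png",(220,40,380,200),3.7)
t=ctrl.snapshot("top"); save(t,"t11.png",(385,140,510,300),3.6)
```

```text
22.2 [ 0.49564951 -0.01384671  0.31213848] [ 179.95131204    2.22726301 -101.61008433] 0.010109079559726824 [ 1.45941388 -0.21191742 -1.36963412] [ 19.55484559   0.45785528 -12.50500755  -1.99061748 -75.93392857
 -30.69872852]
```

View pics/s11.png

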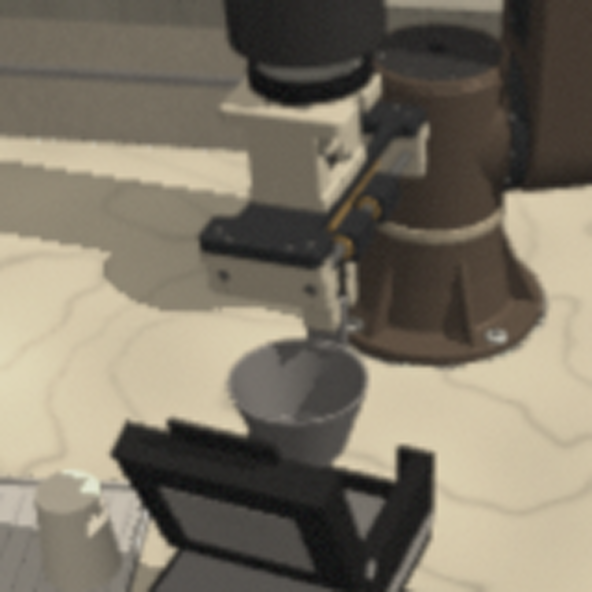

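View pics/t11.png

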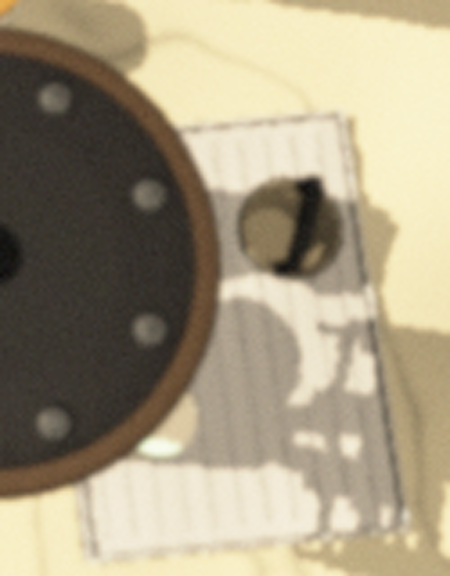

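The holder is held upright and clear of the brewer, and the filter stands at (290,225) in the top crop. I'll carry the holder towards TCP (0.399, -0.351).

Call:
move_arm([
  [[-3,-15,0],0],
  [[-8,-30,0],0],
  [[-12,-40,0],0],
  [[-12,-42,0],0],
  [[-12,-42,0],0],
  [[-12,-42,0],0],
  [[-12,-42,0],0],
  [[-12,-38,0],0],
])

```text
clock: 23.1
tool_pos: [0.4048, -0.313, 0.3059]
orientation: [179.5, 2.3, -101.1]
force: [1.7, 0.3, -1.3]
opening: 0.01
```

Call:
move_arm([
  [[-3,-20,-10],0],
  [[-2,-16,-25],0],
  [[0,0,-35],0],
  [[0,0,-38],0],
  [[0,0,-38],0],
  [[0,0,-30],0],
  [[0,0,-18],0],
  [[0,0,-4],0],
])

```text
clock: 23.9
tool_pos: [0.3866, -0.3577, 0.0945]
orientation: [178.9, 2.4, -101.8]
force: [-0.2, 0.2, -1.0]
opening: 0.0099
```

Run:
```python
from h import *
o=ctrl.get_obs();print(o["clock"],o["tool_pos"],o["orientation"],o["opening"],o["force"])
s=ctrl.snapshot("scene"); save(s,"s12.png",(130,100,300,260),3.6)
```

```text
23.9 [ 0.38662002 -0.357742    0.09450056] [ 178.94440602    2.41185288 -101.81240299] 0.009895796480563468 [-0.24136677  0.22718293 -1.00462895]
```

View pics/s12.png

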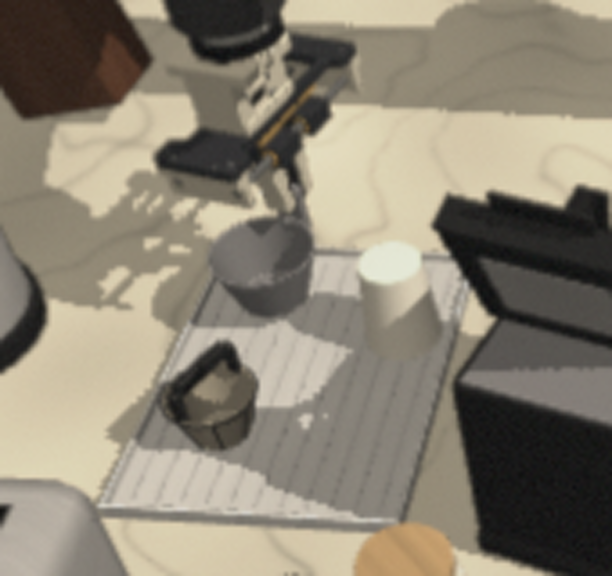

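Call:
move_arm([
  [[4,2,-5],0],
  [[4,2,-4],0],
  [[2,1,-3],0],
  [[0,0,-3],0],
  [[0,0,-2],0],
  [[0,0,-2],0],
  [[0,0,0],0],
  [[0,0,0],0],
])

```text
clock: 24.75
tool_pos: [0.4, -0.3538, 0.0783]
orientation: [179.3, 2.3, -101.7]
force: [-0.9, 0.3, -0.6]
opening: 0.0099
```

Call:
move_arm([
  [[0,0,-1.5],0],
  [[0,0,-1.5],0],
  [[0,0,-1.5],0],
  [[0,0,-1],0],
  [[0,0,-1],0],
  [[0,0,0],0],
  [[0,0,0],0],
  [[0,0,0],0],
])

```text
clock: 25.55
tool_pos: [0.4001, -0.3544, 0.0766]
orientation: [179.5, 2.2, -101.6]
force: [-0.4, 1.0, 0.2]
opening: 0.0099
```

Call:
move_arm([
  [[0,0,-1.5],0],
  [[0,0,-1.5],0],
  [[0,0,-1.5],0],
  [[0,0,-1.5],0],
  [[0,0,0],0],
  [[0,0,0],0],
  [[0,0,0],0],
  [[0,0,0],0],
])

```text
clock: 26.35
tool_pos: [0.3999, -0.3548, 0.0761]
orientation: [179.5, 2.1, -101.5]
force: [-1.9, 0.3, 2.2]
opening: 0.0097
```

Run:
```python
from h import *
o=ctrl.get_obs();print(o["clock"],o["tool_pos"],o["orientation"],o["opening"],o["force"],o["moment"])
s=ctrl.snapshot("scene"); save(s,"s13.png",(150,130,250,230),5)
```

```text
26.35 [ 0.39986985 -0.3548256   0.07610954] [ 179.52365052    2.10068111 -101.46946685] 0.00970760444793502 [-1.87785198  0.33078576  2.21663545] [ 0.05847608  0.38620229 -0.00088365]
```

View pics/s13.png

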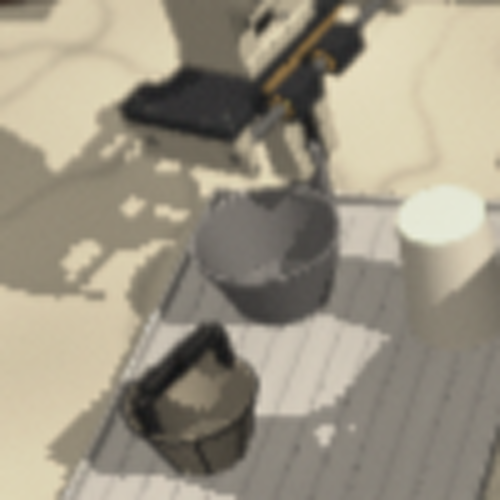

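Z has stopped at 76 mm with 2.2 N of contact. I'll release and rise.

Call:
move_arm([
  [[0,0,0],0],
  [[0,0,0],0],
  [[0,0,0],0],
  [[0,0,0],0],
  [[0,0,0],0],
  [[0,0,10],0],
  [[0,0,25],0],
  [[0,0,40],0],
], jaw=-0.1)

```text
clock: 27.2
tool_pos: [0.3967, -0.3531, 0.1483]
orientation: [178.9, 2.3, -101.6]
force: [1.1, -1.0, -1.0]
opening: 0.0395
```

Run:
```python
from h import *
o=ctrl.get_obs();print(o["clock"],o["tool_pos"],o["orientation"],o["opening"],o["joint_pos"])
s=ctrl.snapshot("scene"); save(s,"s14.png",(130,110,350,280),3.5)
```

```text
27.2 [ 0.39670688 -0.35306112  0.14827917] [ 178.90423382    2.28023334 -101.5508388 ] 0.039495436751225 [-22.06624656  12.17253755 -21.07979532  -2.40047431 -58.26454576
  11.82702105]
```

View pics/s14.png

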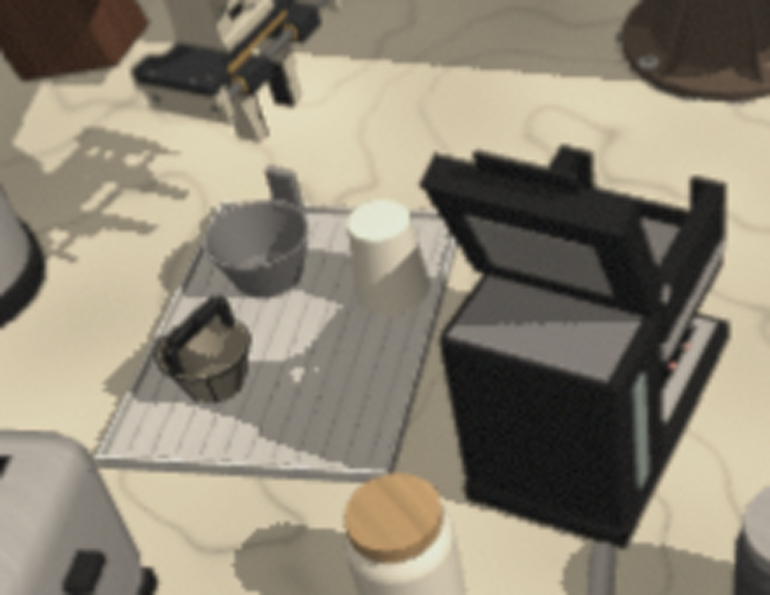

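Both parts stand on the tray. Next I'll close the fingers, go round behind the open lid and pull it forward from behind.

Call:
move_arm([
  [[5,0,40],0],
  [[20,10,40],0],
  [[30,15,30],0],
  [[35,15,25],0],
  [[40,15,20],0],
  [[42,15,10],0],
  [[42,15,10],0],
  [[42,15,0],0],
], jaw=-1)

```text
clock: 28.05
tool_pos: [0.6588, -0.2535, 0.3542]
orientation: [-179.4, 1.9, -101.8]
force: [0.1, -1.3, 1.3]
opening: 0.0003
```

Call:
move_arm([
  [[40,15,0],0],
  [[30,15,0],0],
  [[15,15,0],0],
  [[0,20,0],0],
  [[0,20,0],0],
  [[0,10,0],0],
  [[0,0,0],0],
  [[0,0,0],0],
])

```text
clock: 28.85
tool_pos: [0.7487, -0.1501, 0.3561]
orientation: [-179.4, 1.9, -101.5]
force: [-0.6, -0.7, 0.1]
opening: 0.0002
```

Run:
```python
from h import *
o=ctrl.get_obs();print(o["clock"],o["tool_pos"],o["orientation"],o["joint_pos"],fu(o["tool_pos"]))
s=ctrl.snapshot("scene"); save(s,"s15.png",(130,40,370,280),2.5)
```

```text
28.85 [ 0.74872295 -0.15009591  0.35606223] [-179.36607986    1.90546635 -101.53987591] [  2.338148    26.80234613  27.27008481  -1.69768558 -89.39514344
 -13.88653437] (np.float64(-168.2682304328347), np.float64(158.0622263304093), np.float64(-80.65825738863523))
```

View pics/s15.png

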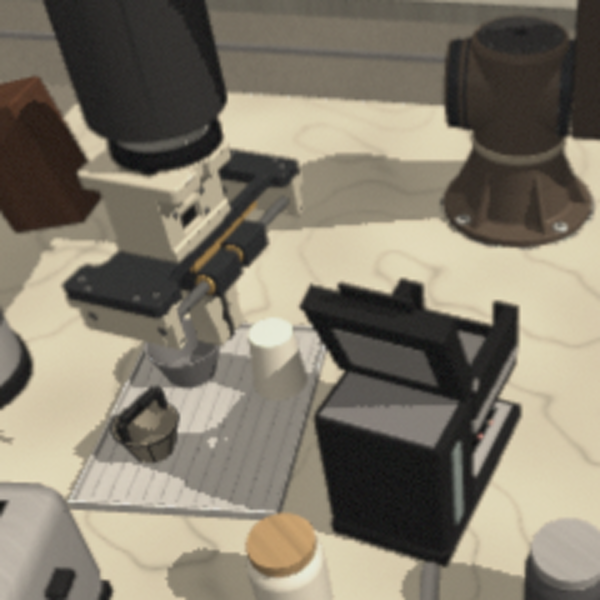

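Run:
```python
from h import *
o=ctrl.get_obs();s=ctrl.snapshot("scene"); p=proj(s,np.array([o["tool_pos"]]));print(p,(p-[130,40])*2.5); save(s,"s16.png")
s=ctrl.snapshot("top"); save(s,"t16.png")
```

```text
[[217.23749594 173.26932082]] [[218.09373985 333.17330206]]
```

View pics/s16.png

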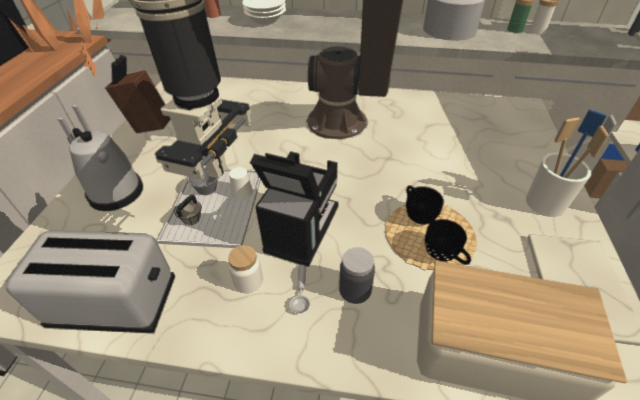

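View pics/t16.png

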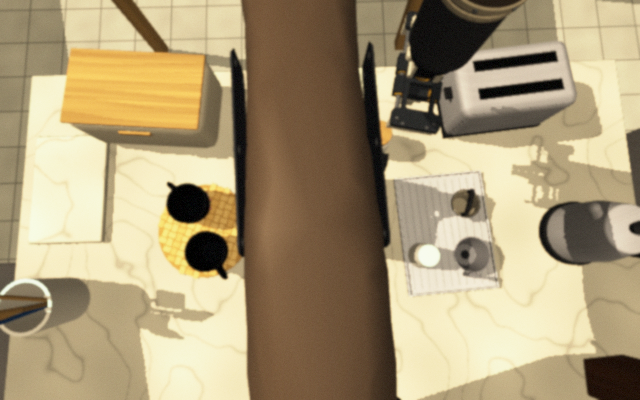

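The picture agrees with the pose (parallax explains the offset), and the tray parts stand at (465,203) and (473,253). I'll move in behind the lid's middle and lower.

Call:
move_arm([
  [[0,30,0],0],
  [[-10,30,0],0],
  [[-14,18,0],0],
  [[0,0,-20],0],
  [[0,0,-20],0],
  [[0,0,-10],0],
  [[0,0,0],0],
  [[0,0,0],0],
])

```text
clock: 29.8
tool_pos: [0.7232, -0.0776, 0.306]
orientation: [-179.2, 1.9, -102.1]
force: [0.2, -0.2, -0.3]
opening: 0.0006
```

Run:
```python
from h import *
o=ctrl.get_obs();print(o["clock"],o["tool_pos"],o["force"],fu(o["tool_pos"]))
s=ctrl.snapshot("scene"); save(s,"s17.png",(200,60,380,240),3.3)
```

```text
29.8 [ 0.72323045 -0.07760608  0.30597665] [ 0.18477672 -0.16102852 -0.34209304] (np.float64(-128.03255179720995), np.float64(107.97665239109145), np.float64(-15.19274501665016))
```

View pics/s17.png

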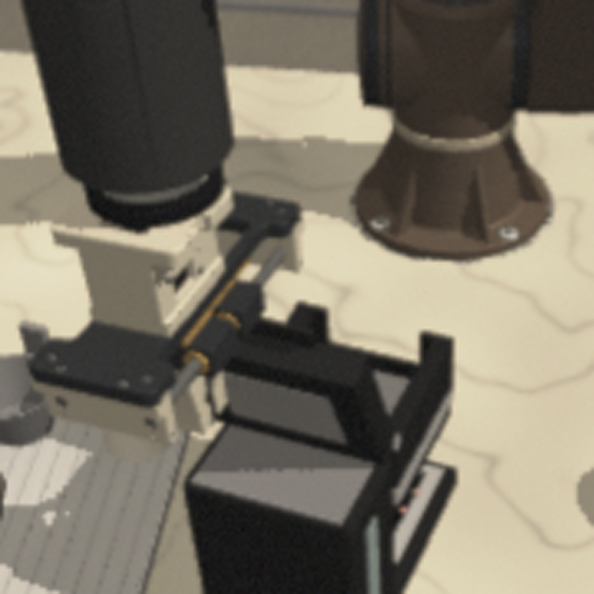

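Call:
move_arm([
  [[0,0,-4],0],
  [[0,0,-3],0],
  [[-14,3,0],0],
  [[-14,3,0],0],
  [[-14,3,0],0],
  [[-14,3,0],0],
  [[-14,3,0],0],
  [[-14,3,0],0],
])

```text
clock: 30.65
tool_pos: [0.6404, -0.0608, 0.3]
orientation: [-178.9, 1.9, -102.2]
force: [0.1, 0.3, 1.2]
opening: 0.0007
```

Run:
```python
from h import *
o=ctrl.get_obs();print(o["clock"],o["tool_pos"],o["force"],fu(o["tool_pos"]))
s=ctrl.snapshot("scene"); save(s,"s18.png",(200,60,380,240),3.3)
```

```text
30.65 [ 0.64043329 -0.06075712  0.29998312] [0.11702944 0.29941083 1.15638978] (np.float64(-43.54469345599276), np.float64(101.98312037965978), np.float64(-16.22139622489268))
```

View pics/s18.png

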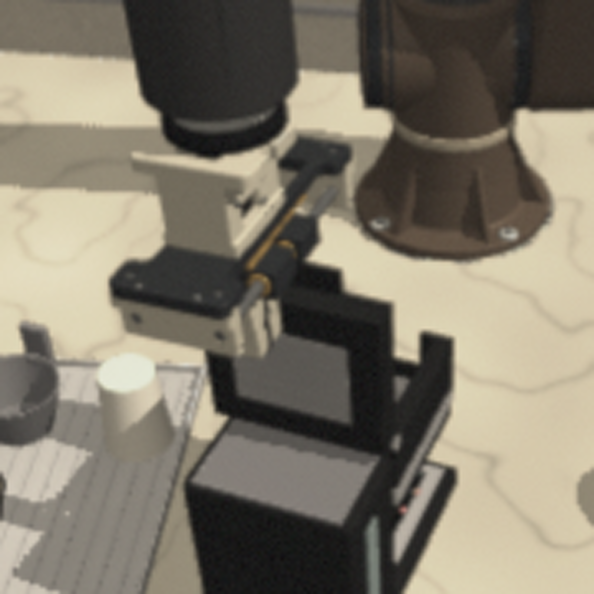

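The lid is following (about 1.6 rad). I'll keep going.

Call:
move_arm([
  [[-12,2.5,0],0],
  [[-12,2.5,0],0],
  [[-12,2.5,0],0],
  [[-12,2.5,0],0],
  [[-8,1.5,0],0],
  [[0,0,0],0],
  [[0,0,0],0],
  [[0,0,0],0],
])

```text
clock: 31.5
tool_pos: [0.5797, -0.0482, 0.3021]
orientation: [-178.7, 2.0, -102.2]
force: [0.0, -0.3, -0.7]
opening: 0.0006
```

Run:
```python
from h import *
o=ctrl.get_obs();print(o["clock"],o["tool_pos"],o["force"],fu(o["tool_pos"]))
s=ctrl.snapshot("scene"); save(s,"s19.png",(200,60,380,240),3.3)
```

```text
31.5 [ 0.57971625 -0.04818839  0.30207363] [ 0.00573526 -0.30895604 -0.6638165 ] (np.float64(18.457195316918842), np.float64(104.07363109471824), np.float64(-16.767536255148123))
```

View pics/s19.png

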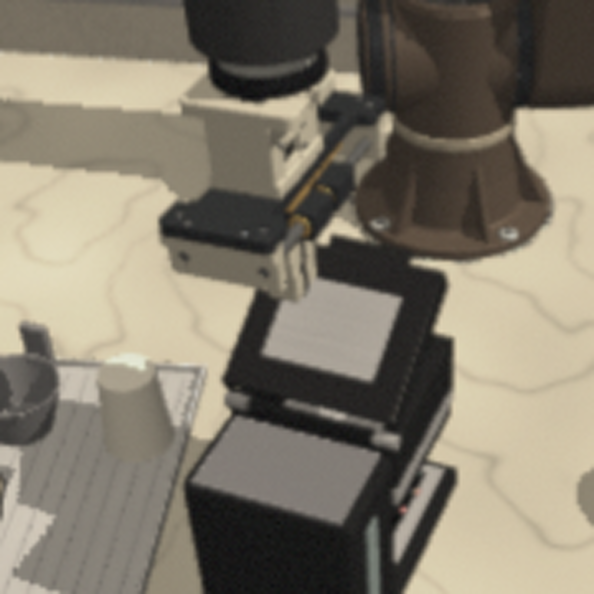

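The lid is falling shut. I'll wait, then raise the tool clear.

Call:
move_arm([
  [[0,0,10],0],
  [[0,0,20],0],
  [[0,0,20],0],
  [[0,0,10],0],
  [[0,0,0],0],
  [[0,0,0],0],
  [[0,0,0],0],
  [[0,0,0],0],
])

```text
clock: 32.35
tool_pos: [0.5805, -0.0487, 0.363]
orientation: [-178.9, 1.9, -102.2]
force: [0.4, -0.5, -0.2]
opening: 0.0005
```

Call:
move_arm([
  [[0,30,10],0],
  [[0,40,0],0],
  [[0,45,0],0],
  [[0,45,0],0],
  [[0,45,0],0],
  [[0,20,0],0],
  [[0,0,0],0],
  [[0,0,0],0],
])

```text
clock: 33.15
tool_pos: [0.5774, 0.1836, 0.367]
orientation: [-179.4, 1.6, -102.4]
force: [0.4, 0.2, 0.7]
opening: 0.0005
```

Run:
```python
from h import *
o=ctrl.get_obs();print(o["clock"],o["tool_pos"],o["force"])
s=ctrl.snapshot("scene"); save(s,"s20.png",(140,110,360,280),3.6)
print("lidfront proj",(proj(s,np.array([bw(-70,70,223),bw(-70,-70,223)]))-[140,110])*3.6)
t=ctrl.snapshot("top"); save(t,"t20.png",(290,130,510,300),3.6)
```

```text
33.15 [0.57743278 0.18359991 0.36704911] [0.4480058  0.22763362 0.72949996]
lidfront proj [[710.05343988 159.0243701 ]
 [535.27316698 119.79987866]]
```

View pics/s20.png

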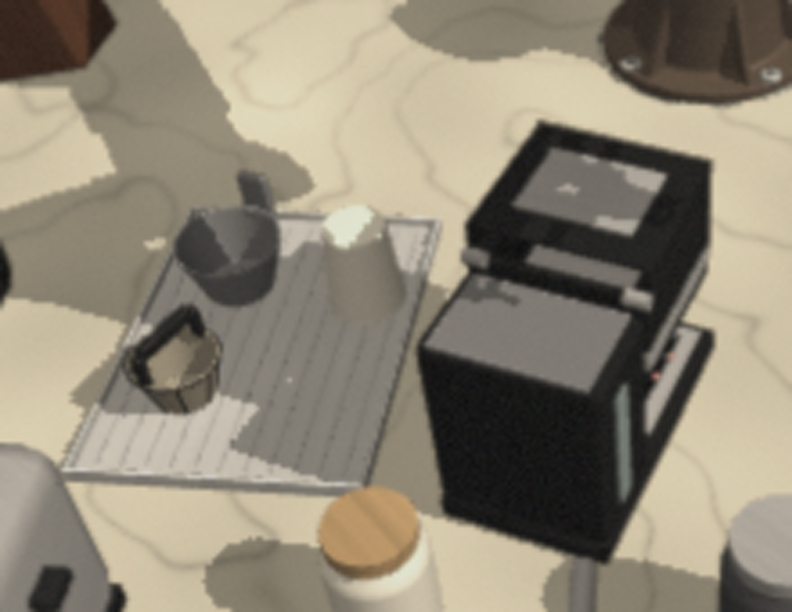

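View pics/t20.png

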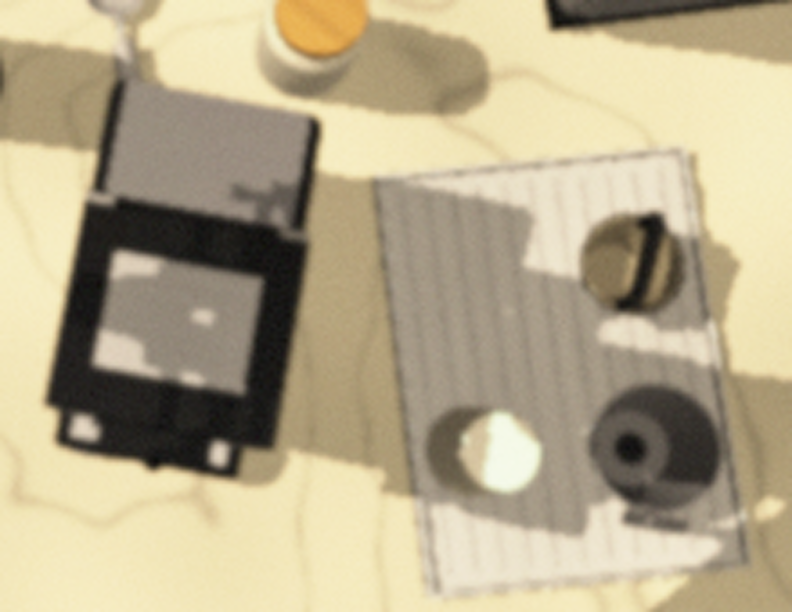

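The lid's front corners match the shut position within 2–3 px in the crop. One last numerical check of the tray parts, then I'll hand in.

Run:
```python
from h import *
t=ctrl.snapshot("top")
T=lambda p:(290+p[0]/3.6,130+p[1]/3.6)
c=np.array([.510,-.3207]);a=np.radians(4.55);R=np.array([[np.cos(a),np.sin(a)],[-np.sin(a),np.cos(a)]])
f=onz(t,T((632,265)),.052);h=onz(t,T((655,445)),.060);hf=onz(t,T((630,447)),.010);tu=onz(t,T((501,452)),.091)
for n,p in [("filter",f),("holder rim",h),("holder foot hole",hf),("tumbler",tu)]: print(n,np.round(p*1000),np.round(R@(p[:2]-c)*1000))
print(np.linalg.norm(f[:2]-h[:2]))
for nm,p,z in [("mugA",(189,203),.078)]: pass
print(ctrl.get_obs()["clock"]); print(ctrl.close_job())
```

```text
filter [ 581. -364.   52.] [ 68. -49.]
holder rim [ 451. -367.   60.] [-62. -41.]
holder foot hole [ 449. -368.   10.] [-64. -42.]
tumbler [ 449. -249.   91.] [-55.  76.]
0.1301368848401163
33.3
the job is handed in; nothing more can be done
None
```

The brewer is apart and the job was handed in at 33.3 s. There is no verdict, and one thing below could count against it.

I opened the lid by gripping its lip from both sides. I then put the filter on the tray, and the holder after it, setting each down until the contact force rose. Last, I pulled the lid forward from behind until it fell shut.

**Last checks:**
- **Lid:** its front corners match the shut position to within 2–3 px in an enlarged crop.
- **Filter:** it looks upright in the tray at about (68, -49) mm in the tray's frame.
- **Holder:** it looks upright at about (-62, -41) mm in the tray's frame. Its rim and foot centres agree within about 3 mm, and its axis is 130 mm from the filter's.
- **Cup:** it is within 1 mm of where it started.
- **Mugs, jars and spoon:** they were checked by eye only, and they look unmoved.
- **Gripper:** clear of everything, with force readings at noise level.

**Joint 6 went to its limit:** I once turned the wrist the wrong way, and joint 6 read -173.68° against a limit of -173.66°. That 0.02° is within the reading noise, and I turned back at once. I could not tell whether it counted as passing the range.

**Camera disagreement:** the top and scene cameras differed by about 5 mm in y when locating the brewer, so I used the average. The grasps worked with it.

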